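# Snap the cap onto a refilled water jug

### The job

Close the refilled water jug: lift the upturned white cup off its neck and stand it, still upside down, on the middle of the round black mat. Then take the yellow snap cap, set it over the jug's neck and press it straight down until it clicks and sits fully home, and do not let go: keep holding it and keep pressing it down firmly, with about 10 N or more, and finish like that. Leave the other things on the bench where they are.

Things in the scene. Friction and masses are not known exactly. Their poses are not given: they have to be found in the camera images.
- jug: Squat blue water jug, fixed to the bench: round body 150 mm across, sloping in above 100 mm to a flat shoulder 90 mm across at 130 mm above the bench; pale round neck on top. Origin: centre of its underside, z up.
- neck_top (a point): Centre of the top of the jug's neck, 164 mm above the bench. The neck is upright, 34 mm long, 33 mm across, its top 8 mm tapered to 24 mm across as a lead-in. Four small sprung round nubs stand out to 41 mm across, centred 15 mm below the neck's top: the bead of the cap must snap over them.
- cap: Yellow round snap cap, ribbed, 48 mm across, 28 mm high, 30 g or so, starting on the bench with its open side down (as it goes on the neck; any yaw will do). Origin: centre of its lower rim, z up. Inside it is 24 mm deep and 41.6 mm across, with a bead at the mouth that narrows it to 36 mm.
- cap_center (a point): Centre of the cap, half-way up (14 mm above its lower rim).
- cap_seat (a point): Centre of the underside of the cap's top, 24 mm above its lower rim: it meets neck_top, solidly, when fully home. Pushed on, the cap goes freely until the bead meets the nubs 15 mm above home, then takes up to about 10 N (peak about 11 mm above home); about 8 mm above home it clicks over them, the force drops and the nubs draw it down until the solid stop.
- cup: White plastic cup, upside down, 80 mm high, 60 mm across at its lower (open) rim and 52 mm at its upper, closed end, 40 g or so; it starts over the jug's neck, its rim on the jug's shoulder. Origin: centre of its lower rim, z up while upside down.
- cup_center (a point): Centre of the cup, half-way up (40 mm above the rim).
- mat_top (a point): Centre of the top of the round black rubber mat, 120 mm across and 4 mm thick, fixed on the bench.
- carton: Bystander, not to be moved: small closed brown carton, 100 x 75 x 55 mm. Origin: centre of its underside.
- tape: Bystander, not to be moved: roll of brown packing tape lying flat, 100 mm across, 48 mm high. Origin: centre of its underside.
- mug: Bystander, not to be moved: blue mug, 80 mm across, 90 mm high. Origin: centre of its underside.
- spray: Bystander, not to be moved: green bottle with a black cap, 56 mm across, 130 mm high. Origin: centre of its underside.
- lid: Bystander, not to be moved: white flat screw lid, 60 mm across, 14 mm high: it does not belong to the jug. Origin: centre of its underside.
- cutter: Bystander, not to be moved: grey box cutter lying flat, about 150 x 30 x 20 mm. Origin: centre of its underside.
- marker: Bystander, not to be moved: white marker pen with a red cap lying flat, 125 mm long, 15 mm thick. Origin: centre of its underside.
Not all that is in view belongs to the job. What is meant by the part that bears mat_top is not pink or turquoise, and is the larger of those in its own colour.

How it is judged (in metres and radians):
On the way, in this order (a step that is already met when the one before it is completed fails the run):
1. the cup stands upside down on the mat and is let go (horizontal distance between cup_center and mat_top below 0.04 m and z of cup_center in the frame of mat_top between 0.034 and 0.046 m and angle between cup's own z axis and vertical below 0.15 rad and linear speed of cup below 0.03 m/s and contact force between the fingers and cup below 0.05 N), for 0.2 s.
2. the cap has clicked past the nubs and sits home on the neck (z of cap_seat in the frame of neck_top between -0.004 and 0.0025 m and horizontal distance between cap_seat and neck_top below 0.003 m and angle between cap's own z axis and vertical below 0.1 rad), for 0.1 s.
At the end, for the whole second after the job is handed in: Cap home on the neck (top within 2.5 mm of it, centred within 3 mm, level within 0.1 rad), fingers still on it, pressed against the jug with more than 5 N; cup upside down, still and let go on the mat, within 40 mm of its centre (no bystander moved over 30 mm) (all of step 1 and all of step 2 and contact force between cap and jug above 5 N and contact force between the fingers and cap above 3 N); the arm keeps its last pose, push and grip.
It fails at once if a bystander is moved by more than 30 mm (distance of any of carton, tape, mug, spray, lid, cutter, marker from where it was at the start of the episode above 0.03 m).
It also fails if it takes over 61 s, if anything falls off the work surface, if the arm or the gripper's body presses on something with over 40 N, if the wrist force passes 120 N, or if a joint passes its speed limit or range.

### The arm

A 6-joint arm with a two-finger parallel gripper is mounted at the origin on the work surface. World frame = base frame: x ahead of the robot, y to its left, z up, the work surface at z = 0. Lengths are in mm, angles in rad, forces in N, time in s.
With the tool pointing down it reaches from about 275 to 825 mm from the base axis. Payload 4.9 kg.
Tool frame: the origin (TCP) lies midway between the tips of the shut fingers; the grasp point (between the pads) lies 19 mm behind it (bot.grip_depth is the z of the grasp point in the tool frame, in mm); z points along the fingers, x is the direction in which the jaws open and shut, and the axes are right-handed (so a half turn about z gives the same grasp; the last joint's range is limited). The gripper opens to 85 mm and grips with 20 to 120 N. Pads are 22 mm wide; open, the fingers measure 114 mm over their backs; the gripper's body (76 mm by 85 mm) begins 54 mm behind the grasp point. The pads swing forward as they close: fully open they stand 13 mm farther back than shut.
Start: joints at [-1.442, 0.326, -0.193, 1.052, 0, 1.437], TCP at [142.893, -531.131, 201.381] pointing down, gripper open.
Joint ranges: [-2.65, 2.65], [-0.97, 1.79], [-1.3, 1.35], [-1.93, 2.1], [-1.47, 1.37], [-3.14, 3.14]. Speed limits (rad/s): [2.57, 2.57, 3.14, 3.14, 3.14, 3.14].

### API

Orientations are given as a 3x3 rotation matrix whose columns are the frame's x, y, z axes.
In Python, from rig import bot gives the robot as it stands. The module is installed in compiled form; this text tells all that it offers.
- The arm moves only by the tool play_rows, never from a script. Its arguments are lists of equal length, an entry for each row: "dp": the shift along the tool's x, y, z in cm, a list of three; "roll": the turn about the tool's z in degrees; "grip": the opening, from 0 (shut) to 1 (fully open). A call has exactly 8 rows; each row is the pose to reach, as a shift and turn from the pose commanded when the call began, along the tool's axes at that moment; what a row does not reach only later rows make up. A row lasts 1/12 s, in which the tool goes at most 41.7 mm and 7.16 degrees, less where a joint would pass 70% of its speed; a pose out of reach is approached as far as the arm can. A call with a gripper value outside its range is refused whole. The fingers move at their own pace and stop on an object; the grip force is fixed at half the most. Time passes only in rows, so rows that repeat a pose let the fingers close, or fill a call up. It gives the time, the measured TCP pose, the force and the opening at its end, in the units of the state.
- bot.observe(): the state, without advancing time (a new reading comes with each control period).
- bot.grab_frame(name): name is "side" or "top"; returns (picture, depth): 400x640x3 uint8, blue, green, red; 400x640 float32, mm along the optical axis (not along the pixel's ray), 0 where there is no reading.
- bot.camera_info(name): a dict with "fx", "fy", "cx", "cy" (pixels), "dist_coeffs" ([k1, k2, p1, p2, k3] as OpenCV has them; the pictures are not rectified), "R" (3x3) and "t" (3): a world point X has camera coordinates R X + t. Camera axes: x right, y down, z forward; pixel columns grow to the right and rows downward; lengths in mm; the calibration is good to about 2 mm. A picture is of the moment at which its call begins. camera_info takes no time and is no camera call.
- bot.finish_job(): hands the job in, once; it reports no verdict.
Trained networks look in the newest picture that a camera, given by its name, has taken for a name from the list of things; names that differ only in an ending like _2 or _b are one class to them, and where a whole thing is asked for, a point or a joint stands for the part that bears it (a point fixed in the world has none). Each returns a list of dicts, best first, with "confidence" (0 to 1); they miss things now and then, are a little off and sometimes report something else, mostly with a low value. They report only what shows in the picture. A call takes as long as a camera call. They do not tell look-alikes from the thing itself.
- bot.cut_out(query, camera): "mask" (400x640 bool, what is visible of it) and "bbox" ([left, top, right, bottom] in pixels, round what is visible of it).
- bot.pinpoint(query, camera): "at" ([row, column] in pixels: a listed point, or the origin of a listed thing).
The state is a dict: "t": time; "joint_pos": joint angles; "joint_vel": joint speeds; "joint_efforts": joint torques, N m; "tool_pos": TCP position; "tcp_rot": TCP orientation; "force": force on the tool from outside, world axes, zero at the start; "ft_torque": the same for the moment, N m; "finger_gap": finger opening in mm.
Only numpy, scipy, OpenCV 4.12 (cv2) and the standard library are available. Lean on these libraries where they do the work, as an engineer would, in place of code of your own. Each camera call takes 0.05 s, during which the arm holds its last target.

## Working session

There is one attempt and no reset: what is moved stays moved. The work goes in short steps, Python scripts to look and compute and a tool call to move; the robot and the scene stay as the last step left them, time stands still between calls to the robot, and variables do not carry over. Pictures are saved under pics/ and viewed, and the job is handed in when it is done.

Besides the shell and the picture viewer there is one more tool, called as a command line: name --pt "numbers of a row" for each row, then --argument value for the rest. play_rows: Moves the arm, as the interface text tells. Its arguments: {"type":"object","properties":{"dp":{"type":"array"},"roll":{"type":"array"},"grip":{"type":"array"}},"required":["dp","roll","grip"]}

```bash
mkdir -p pics; cat > h.py <<'E'
from rig import bot
import numpy as np, cv2
def cam(n):
    c=bot.camera_info(n);K=np.array([[c['fx'],0,c['cx']],[0,c['fy'],c['cy']],[0,0,1]],float)
    return K,np.array(c['dist_coeffs'],float),np.array(c['R'],float),np.array(c['t'],float)
def ray(n,row,col):
    K,d,R,t=cam(n);p=cv2.undistortPoints(np.array([[[col,row]]],float),K,d)[0,0]
    return -R.T@t, R.T@np.array([p[0],p[1],1])
def atz(n,row,col,z):
    o,r=ray(n,row,col); return o+r*(z-o[2])/r[2]
def cloud(n,depth,mask):
    K,d,R,t=cam(n);v,u=np.nonzero(mask&(depth>0))
    p=cv2.undistortPoints(np.stack([u,v],1).astype(float)[:,None],K,d)[:,0]
    z=depth[v,u];C=np.c_[p*z[:,None],z];return (C-t)@R
E
python3 - <<'E'
from h import *
for n in('side','top'):
    im,d=bot.grab_frame(n);cv2.imwrite(f'pics/{n}0.png',im);np.save(f'{n}0.npy',d)
    print(n,-cam(n)[2].T@cam(n)[3])
s=bot.observe();print(s)
for q,z in(('neck_top',164),('cap_center',14),('cup_center',170),('mat_top',4),('jug',0),('cup',130)):
  for n in('top','side'):
    for r in bot.pinpoint(q,n)[:4]: print(q,n,r['at'],round(r['confidence'],2),atz(n,*r['at'],z).round(1))
E
```

```text
side [-41.09405897 601.65788074 812.58764823]
top [ 283.01246412   -8.49103427 1407.31720074]
{'t': 0.1, 'joint_pos': array([-1.44222987e+00,  3.26852928e-01, -1.93491976e-01,  1.05202370e+00,
        1.24031160e-07,  1.43661448e+00]), 'joint_vel': array([-0.00200835, -0.00237313,  0.00368374, -0.0004334 ,  0.00077096,
        0.00210946]), 'joint_efforts': array([ 1.30300265e-03, -4.44237471e+01,  2.63039142e+01,  7.87024561e-03,
       -1.31522306e-04, -5.76643629e-06]), 'tool_pos': array([ 142.80015742, -530.5372684 ,  200.68628642]), 'tcp_rot': array([[ 2.59735353e-01, -9.65679815e-01, -2.01463076e-04],
       [-9.65678579e-01, -2.59735346e-01,  1.55931964e-03],
       [-1.55813059e-03, -2.10461861e-04, -9.99998764e-01]]), 'force': array([-0.02190958,  0.05082001, -0.87443049]), 'ft_torque': array([-0.01163627,  0.00415914, -0.00970542]), 'finger_gap': 85.74915797505005}
neck_top top [164.1, 295.5] 0.85 [585.7  41.7 164. ]
neck_top side [192.0, 281.5] 0.81 [586.   29.3 164. ]
cap_center top [196.1, 238.3] 0.48 [520.  227.6  14. ]
cap_center side [284.7, 250.4] 0.78 [513.6 224.8  
[... 239 characters left out ...]
257.4, 391.3] 0.67 [ 325.2 -251.2    4. ]
mat_top top [290.4, 411.4] 0.47 [ 222.3 -311.7    4. ]
mat_top side [287.0, 250.6] 0.7 [514.4 224.7   4. ]
mat_top side [204.7, 374.5] 0.61 [ 465.2 -263.9    4. ]
mat_top side [166.0, 413.6] 0.5 [ 485.4 -547.9    4. ]
mat_top side [276.2, 316.6] 0.46 [409.8  85.7   4. ]
jug top [178.3, 296.4] 0.97 [579.1  45.4   0. ]
jug top [198.1, 234.9] 0.39 [516.  240.7   0. ]
jug side [238.2, 278.8] 0.67 [591.4  47.9   0. ]
cup top [170.6, 297.1] 0.92 [574.6  38.4 130. ]
cup top [196.0, 235.8] 0.4 [500.6 215.2 130. ]
cup top [190.0, 443.7] 0.37 [ 515.9 -389.6  130. ]
cup side [200.1, 279.8] 0.95 [596.2  28.5 130. ]
cup side [239.4, 356.4] 0.7 [342.6  12.9 130. ]
```

View pics/top0.png

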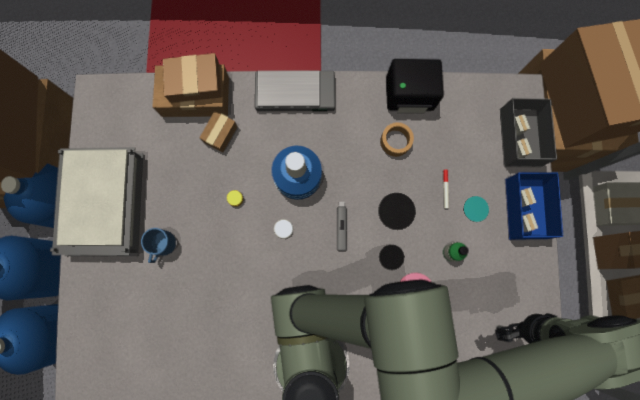

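View pics/side0.png

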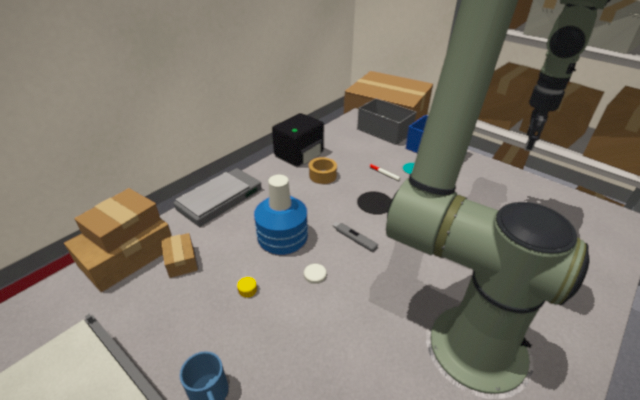

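Top view: cup over jug at about (295,162), yellow cap (235,198), large black mat (396,211), decoy small black mat (391,257). Side view agrees. Now refine by depth.

```bash
cat >> h.py <<'E'
def circ(P):
    A=np.c_[2*P[:,:2],np.ones(len(P))];s=np.linalg.lstsq(A,(P[:,:2]**2).sum(1),rcond=None)[0]
    return s[:2],np.sqrt(s[2]+s[0]**2+s[1]**2)
def contourfit(n,mask,z):
    c=max(cv2.findContours(mask.astype(np.uint8),cv2.RETR_EXTERNAL,cv2.CHAIN_APPROX_NONE)[0],key=cv2.contourArea)[:,0]
    P=np.array([atz(n,v,u,z) for u,v in c]);return circ(P)
E
python3 - <<'E'
from h import *
for n in('top','side'):
    im,d=bot.grab_frame(n)
    for q in('cup','cap','mat_top','jug'):
        for r in bot.cut_out(q,n)[:2]:
            m=r['mask'];P=cloud(n,d,m)
            if len(P)<20: continue
            zt=np.percentile(P[:,2],97);T=P[P[:,2]>zt-6]
            print(n,q,round(r['confidence'],2),r['bbox'],m.sum(),'zt',zt.round(1),'top mean',T.mean(0).round(1),'mid',((T.min(0)+T.max(0))/2).round(1),'contourfit z0',contourfit(n,m,{'cap':14,'mat_top':4,'cup':170,'jug':80}[q]))
E
```

```text
top cup 0.56 [285.1, 152.3, 303.1, 180.9] 420 zt 213.6 top mean [583.7  43.9 210.6] mid [583.3  44.  211.9] contourfit z0 (array([583.8835362 ,  43.44812145]), np.float64(31.97617306907954))
top cap 0.62 [225.6, 189.8, 244.9, 204.8] 195 zt 34.2 top mean [512.  235.3  30.8] mid [512.8 235.   32.7] contourfit z0 (array([513.36987425, 237.98923341]), np.float64(23.562438299789537))
top mat_top 0.87 [461.2, 198.0, 489.7, 218.9] 476 zt 8.8 top mean [ 479.2 -530.     5.2] mid [ 479.5 -527.5    7.3] contourfit z0 (array([ 478.94305171, -529.0774337 ]), np.float64(38.830687359906605))
top mat_top 0.62 [378.5, 192.3, 414.4, 229.2] 1116 zt 9.2 top mean [ 472.8 -270.9    5.7] mid [ 471.7 -271.5    8.4] contourfit z0 (array([ 471.29373007, -273.12880791]), np.float64(58.86610624187962))
top jug 0.57 [270.9, 148.0, 321.6, 199.0] 1605 zt 132.5 top mean [573.7  43.  130.1] mid [586.2  41.7 131.7] contourfit z0 (array([582.14921783,  43.16600378]), np.float64(77.56584573249839))
side cup 0.78 [270.8, 177.2, 288.8, 211.7] 671 zt 212.2 top mean [580.1  42.2 210.6] mid [581.4  40.8 210. ] contourfit z0
[... 152 characters left out ...]
] mid [513.7 236.3  29.2] contourfit z0 (array([515.11707822, 235.05928202]), np.float64(29.921598893910204))
side mat_top 0.67 [355.9, 192.5, 391.1, 212.9] 634 zt 8.8 top mean [ 473.4 -272.6    5.9] mid [ 472.7 -275.8    6.6] contourfit z0 (array([ 474.91246831, -275.40560126]), np.float64(57.43739912137388))
side mat_top 0.59 [239.1, 279.1, 260.5, 300.5] 373 zt 31.3 top mean [511.9 236.8  28.6] mid [513.7 236.3  29.2] contourfit z0 (array([522.26036309, 230.91715621]), np.float64(30.731583047616493))
side jug 0.77 [253.3, 197.1, 308.8, 254.1] 2453 zt 131.7 top mean [569.9  53.2 130.2] mid [578.6  42.1 129.8] contourfit z0 (array([562.85922132,  58.22992737]), np.float64(96.50922356286814))
```

play_rows --pt "0 0 -3" --pt "-2 -3 -6" --pt "-5 -6.5 -6" --pt "-8 -10 -6" --pt "-11 -14 -6" --pt "-13.5 -17.5 -6" --pt "-16 -21 -6" --pt "-18 -23.5 -6" --roll '[-5,-12,-19,-26,-33,-40,-47,-54]' --grip '[1,1,1,1,1,1,1,1]'

```text
t: 1.87
tool_pos: [315.3, -306.1, 261.7]
tcp_rot: [[0.936, -0.352, 0.001], [-0.352, -0.936, -0.001], [0.001, 0.0, -1.0]]
force: [1.4, 0.0, 0.6]
finger_gap: 85.2
```

```bash
cat > rel.py <<'E'
import sys
from h import *
s=bot.observe();R=s['tcp_rot'];p=s['tool_pos']
print('t',round(s['t'],2),'p',p.round(1),'F',s['force'].round(1),'gap',round(s['finger_gap'],1),'yaw',np.degrees(np.arctan2(R[1,0],R[0,0])).round(2),'z',R[:,2].round(3),'j',s['joint_pos'].round(2))
if len(sys.argv)>3: print('dp cm',(R.T@(np.array(list(map(float,sys.argv[1:4])))-p)/10).round(2))
E
python3 rel.py 583 43.5 250
```

```text
t 1.87 p [ 315.3 -306.1  261.7] F [1.4 0.  0.6] gap 85.2 yaw -20.64 z [ 0.001 -0.001 -1.   ] j [-0.94  0.08 -0.35  1.14  0.    0.99]
dp cm [ 12.73 -42.15   1.16]
```

play_rows --pt "1.1 -3.8 0" --pt "2.2 -7.6 0" --pt "3.3 -11.4 0" --pt "4.4 -15.2 0" --pt "5.5 -19 0" --pt "6.6 -22.6 0" --pt "7.7 -26 0" --pt "8.6 -29 0" --roll '[-5,-10,-15,-20,-21,-21,-21,-21]' --grip '[1,1,1,1,1,1,1,1]'

```text
t: 2.53
tool_pos: [499.6, -65.3, 261.5]
tcp_rot: [[1.0, 0.002, 0.001], [0.002, -1.0, -0.0], [0.001, 0.0, -1.0]]
force: [-0.1, -0.4, -0.2]
finger_gap: 85.3
```

```bash
python3 rel.py 583 43.5 250
```

```text
t 2.53 p [499.6 -65.3 261.5] F [-0.1 -0.4 -0.2] gap 85.3 yaw 0.13 z [ 0.001 -0.    -1.   ] j [-0.28  0.21 -0.2   1.16  0.    1.29]
dp cm [  8.37 -10.86   1.16]
```

play_rows --pt "2.5 -3.3 0" --pt "5 -6.6 0" --pt "7 -9.2 0" --pt "8.3 -10.8 0" --pt "8.3 -10.8 0" --pt "8.3 -10.8 0.5" --pt "8.3 -10.8 1" --pt "8.3 -10.8 1" --roll '[0,0,0,0,0,0,0,0]' --grip '[1,1,1,1,1,1,1,1]'

```text
t: 3.2
tool_pos: [579.8, 39.7, 250.0]
tcp_rot: [[1.0, -0.0, -0.002], [-0.0, -1.0, -0.0], [-0.002, 0.0, -1.0]]
force: [0.0, -0.2, -0.9]
finger_gap: 85.8
```

```bash
python3 rel.py 583 43.5 170;python3 - <<'E'
from h import *
im,_=bot.grab_frame('side');cv2.imwrite('pics/s1.png',cv2.resize(im[80:300,180:400],None,fx=2.5,fy=2.5))
E
```

```text
t 3.2 p [579.8  39.7 250. ] F [ 0.  -0.2 -0.9] gap 85.8 yaw -0.02 z [-0.002 -0.    -1.   ] j [-0.06  0.36 -0.02  1.2  -0.    1.51]
dp cm [ 0.34 -0.39  8.  ]
```

View pics/s1.png

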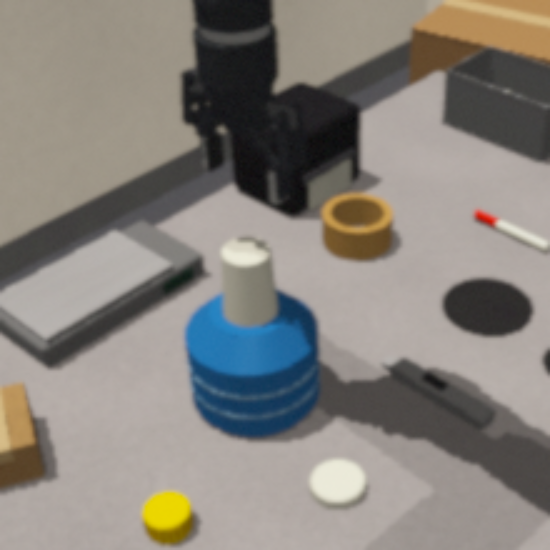

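Fingers straddle the cup centrally (fingers at 215 and 285 of the crop, cup at 247). Descend and close.

play_rows --pt "0.3 -0.4 1" --pt "0.3 -0.4 3" --pt "0.3 -0.4 5" --pt "0.3 -0.4 6.5" --pt "0.3 -0.4 7.6" --pt "0.3 -0.4 8" --pt "0.3 -0.4 8" --pt "0.3 -0.4 8" --roll '[0,0,0,0,0,0,0,0]' --grip '[1,1,1,1,1,1,1,0.5]'

```text
t: 3.92
tool_pos: [584.3, 44.4, 171.6]
tcp_rot: [[1.0, 0.0, 0.0], [0.0, -1.0, 0.0], [0.0, -0.0, -1.0]]
force: [-0.0, 0.6, 0.3]
finger_gap: 75.8
```

play_rows --pt "0 0 0" --pt "0 0 0" --pt "0 0 0" --pt "0 0 0" --pt "0 0 0" --pt "0 0 0" --pt "0 0 0" --pt "0 0 0" --roll '[0,0,0,0,0,0,0,0]' --grip '[0.3,0,0,0,0,0,0,0]'

```text
t: 4.58
tool_pos: [585.7, 44.5, 173.4]
tcp_rot: [[1.0, 0.001, 0.004], [0.001, -1.0, -0.0], [0.004, 0.0, -1.0]]
force: [0.8, 0.4, 5.5]
finger_gap: 48.2
```

```bash
python3 rel.py;python3 - <<'E'
from h import *
im,_=bot.grab_frame('side');cv2.imwrite('pics/s2.png',cv2.resize(im[110:260,200:360],None,fx=4,fy=4))
E
```

```text
t 4.58 p [585.7  44.5 173.4] F [0.8 0.4 5.5] gap 48.2 yaw 0.05 z [ 0.004 -0.    -1.   ] j [-0.05  0.41 -0.14  1.02 -0.    1.52]
```

View pics/s2.png

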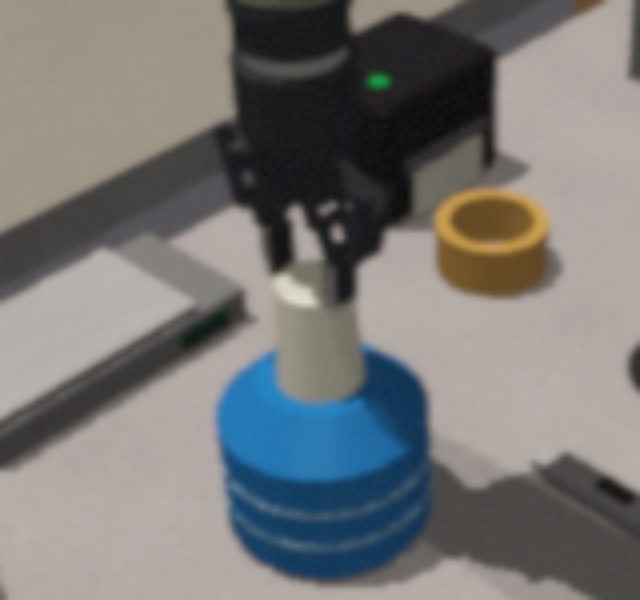

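The pads only bite the cup's top edge (about 15 mm deep; gap 48 < 52). Open, go 22 mm lower, regrip.

play_rows --pt "0 0 0" --pt "0 0 0" --pt "0 0 0" --pt "0 0 0" --pt "-0.1 0 0.5" --pt "-0.1 0 1.2" --pt "-0.1 0 2" --pt "-0.1 0 2.4" --roll '[0,0,0,0,0,0,0,0]' --grip '[1,1,1,1,1,1,1,1]'

```text
t: 5.3
tool_pos: [582.3, 44.6, 145.6]
tcp_rot: [[1.0, 0.001, -0.002], [0.001, -1.0, 0.0], [-0.002, -0.0, -1.0]]
force: [0.2, 0.2, -0.8]
finger_gap: 85.7
```

play_rows --pt "0 0 0" --pt "0 0 0" --pt "0 0 0" --pt "0 0 0" --pt "0 0 0" --pt "0 0 0" --pt "0 0 0" --pt "0 0 0" --roll '[0,0,0,0,0,0,0,0]' --grip '[1,0.6,0.2,0,0,0,0,0]'

```text
t: 5.97
tool_pos: [583.9, 44.5, 148.3]
tcp_rot: [[1.0, 0.001, 0.002], [0.001, -1.0, -0.0], [0.002, 0.0, -1.0]]
force: [-0.5, 0.8, 6.8]
finger_gap: 53.5
```

```bash
python3 rel.py;python3 - <<'E'
from h import *
im,_=bot.grab_frame('side');cv2.imwrite('pics/s3.png',cv2.resize(im[110:260,200:360],None,fx=4,fy=4))
E
```

```text
t 5.97 p [583.9  44.5 148.3] F [-0.5  0.8  6.8] gap 53.5 yaw 0.06 z [ 0.002 -0.    -1.   ] j [-0.05  0.43 -0.18  0.96 -0.    1.52]
```

View pics/s3.png

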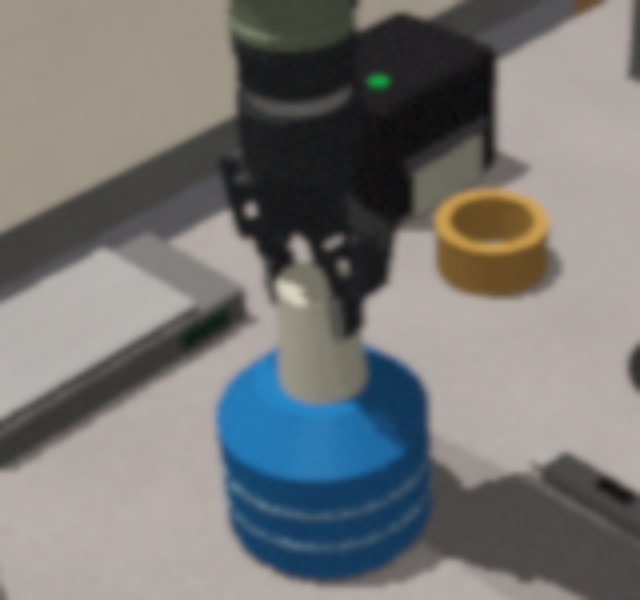

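Pads now hold the cup's side wall, gap 53.5. Lift.

play_rows --pt "0 0 -0.5" --pt "0 0 -1.5" --pt "0 0 -3" --pt "0 0 -4.5" --pt "0 0 -6" --pt "0 0 -7" --pt "0 0 -7.5" --pt "0 0 -7.5" --roll '[0,0,0,0,0,0,0,0]' --grip '[0,0,0,0,0,0,0,0]'

```text
t: 6.68
tool_pos: [583.9, 44.6, 223.7]
tcp_rot: [[1.0, 0.001, 0.002], [0.001, -1.0, -0.0], [0.002, 0.0, -1.0]]
force: [0.0, -0.3, -1.2]
finger_gap: 53.5
```

```bash
python3 rel.py 472 -272 228;python3 - <<'E'
from h import *
im,_=bot.grab_frame('side');cv2.imwrite('pics/s4.png',cv2.resize(im[80:260,200:360],None,fx=3,fy=3))
E
```

```text
t 6.68 p [583.9  44.6 223.7] F [ 0.  -0.3 -1.2] gap 53.5 yaw 0.06 z [ 0.002 -0.    -1.   ] j [-0.05  0.38 -0.06  1.13  0.    1.52]
dp cm [-11.23  31.65  -0.45]
```

View pics/s4.png

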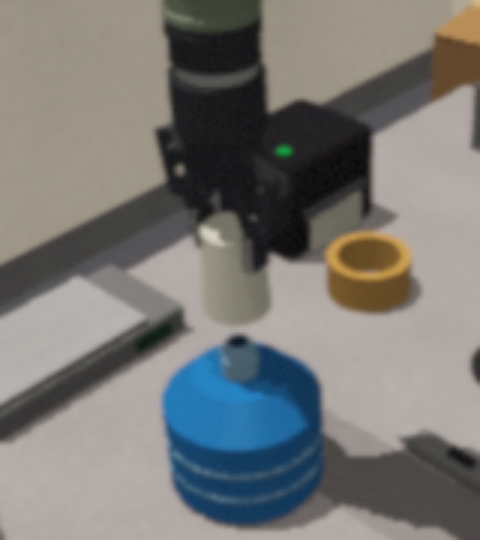

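Cup is off and hangs clear above the neck. Carry it to the mat.

play_rows --pt "-0.8 2.2 0" --pt "-2.2 6 0" --pt "-3.6 10 0" --pt "-5 14 0" --pt "-6.4 18 0" --pt "-7.8 22 0" --pt "-9.2 26 0" --pt "-10.2 29 0" --roll '[0,0,0,0,0,0,0,0]' --grip '[0,0,0,0,0,0,0,0]'

```text
t: 7.4
tool_pos: [479.7, -247.4, 221.3]
tcp_rot: [[1.0, -0.0, -0.002], [-0.0, -1.0, 0.001], [-0.002, -0.001, -1.0]]
force: [0.1, 0.1, -1.1]
finger_gap: 53.7
```

play_rows --pt "-0.6 1.5 0" --pt "-1 2.6 0" --pt "-1 2.6 2" --pt "-1 2.6 5" --pt "-1 2.6 8" --pt "-1 2.6 11" --pt "-1 2.6 13" --pt "-1 2.6 14" --roll '[0,0,0,0,0,0,0,0]' --grip '[0,0,0,0,0,0,0,0]'

```text
t: 8.07
tool_pos: [469.5, -269.1, 78.8]
tcp_rot: [[1.0, 0.002, -0.005], [0.002, -1.0, 0.004], [-0.005, -0.004, -1.0]]
force: [0.3, -0.3, 0.0]
finger_gap: 53.9
```

```bash
python3 rel.py 472 -272 22;python3 - <<'E'
from h import *
im,_=bot.grab_frame('side');cv2.imwrite('pics/s5.png',cv2.resize(im[60:260,280:480],None,fx=3,fy=3))
im,d=bot.grab_frame('top')
cv2.imwrite('pics/t5.png',cv2.resize(im[120:280,240:460],None,fx=3,fy=3))
for r in bot.cut_out('jug','top')[:1]:
    P=cloud('top',d,r['mask']);print(contourfit('top',r['mask'],80));T=P[P[:,2]>150];print(len(T),T.mean(0))
    T=P[(P[:,2]>120)&(P[:,2]<135)];print(circ(T),T.mean(0))
for q in ('neck_top',):
  for n in('top','side'):
    for r in bot.pinpoint(q,n)[:2]: print(q,n,r['at'],r['confidence'],atz(n,*r['at'],164))
E
```

```text
t 8.07 p [ 469.5 -269.1   78.8] F [ 0.3 -0.3  0. ] gap 53.9 yaw 0.12 z [-0.005  0.004 -1.   ] j [-0.66  0.43 -0.38  0.77  0.    0.91]
dp cm [0.27 0.32 5.68]
(array([583.19513937,  43.75421954]), np.float64(77.52237494898962))
126 [582.85310372  42.79019502 160.78809671]
(array([584.32620288,  42.79967418]), np.float64(41.18715143384899)) [581.81799598  42.15351184 128.21910218]
neck_top top [163.5, 295.4] 0.65 [587.48433234  41.98497965 164.        ]
neck_top top [200.4, 232.8] 0.45 [482.33429628 217.43651719 164.        ]
neck_top side [190.5, 280.2] 0.84 [593.47198751  26.88767038 164.        ]
```

View pics/s5.png

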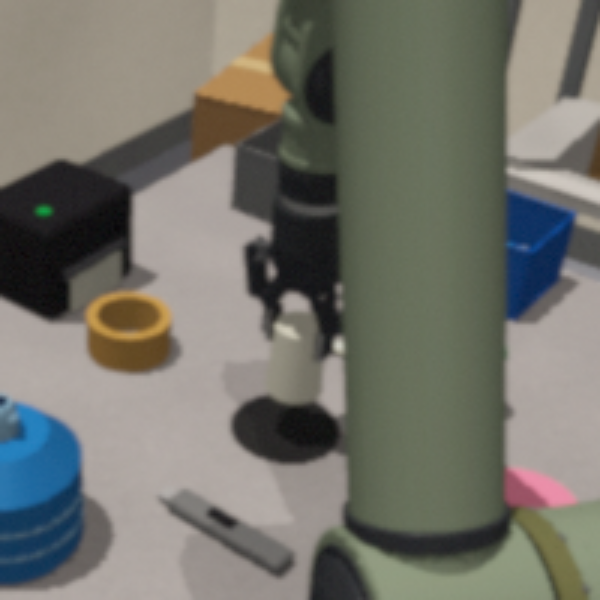

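View pics/t5.png

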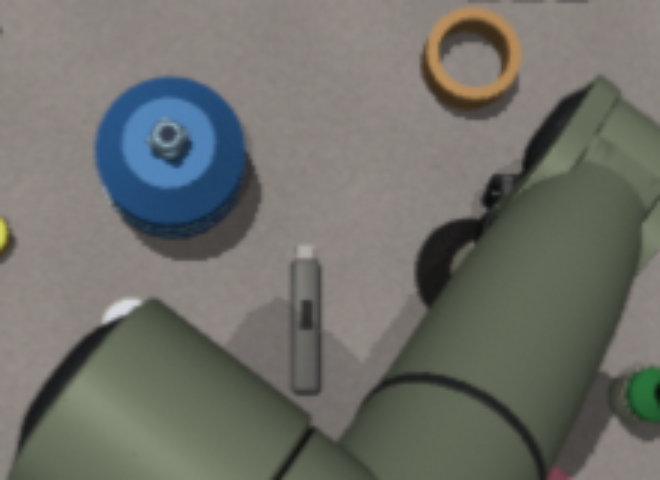

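play_rows --pt "0.2 0.3 1" --pt "0.2 0.3 2.2" --pt "0.2 0.3 3.4" --pt "0.2 0.3 4.4" --pt "0.2 0.3 5" --pt "0.2 0.3 5.3" --pt "0.2 0.3 5.3" --pt "0.2 0.3 5.3" --roll '[0,0,0,0,0,0,0,0]' --grip '[0,0,0,0,0,0,0,0]'

```text
t: 8.98
tool_pos: [473.8, -274.7, 29.6]
tcp_rot: [[1.0, 0.001, 0.0], [0.001, -1.0, -0.0], [0.0, 0.0, -1.0]]
force: [0.2, 0.1, -0.4]
finger_gap: 53.3
```

play_rows --pt "0 0 0.2" --pt "0 0 0.4" --pt "0 0 0.5" --pt "0 0 0.6" --pt "0 0 0.65" --pt "0 0 0.7" --pt "0 0 0.7" --pt "0 0 0.7" --roll '[0,0,0,0,0,0,0,0]' --grip '[0,0,0,0,0,0,0,0]'

```text
t: 9.65
tool_pos: [473.6, -274.5, 22.4]
tcp_rot: [[1.0, 0.001, 0.0], [0.001, -1.0, -0.0], [0.0, 0.0, -1.0]]
force: [0.8, 0.7, 0.3]
finger_gap: 53.8
```

play_rows --pt "0 0 0.1" --pt "0 0 0.15" --pt "0 0 0.15" --pt "0 0 0.15" --pt "0 0 0.15" --pt "0 0 0.15" --pt "0 0 0.15" --pt "0 0 0.15" --roll '[0,0,0,0,0,0,0,0]' --grip '[0,0,0,0,0,0,0,0]'

```text
t: 10.32
tool_pos: [473.6, -274.7, 22.3]
tcp_rot: [[1.0, 0.001, 0.0], [0.001, -1.0, -0.001], [0.0, 0.001, -1.0]]
force: [-3.0, 2.0, 11.8]
finger_gap: 53.7
```

Contact (11.8 N at z 22.3): cup is on the mat. Open, wait, and rise.

play_rows --pt "0 0 -0.12" --pt "0 0 -0.12" --pt "0 0 -0.12" --pt "0 0 -0.12" --pt "0 0 -0.12" --pt "0 0 -0.12" --pt "0 0 -0.12" --pt "0 0 -0.12" --roll '[0,0,0,0,0,0,0,0]' --grip '[0.3,0.6,0.8,1,1,1,1,1]'

```text
t: 10.98
tool_pos: [473.5, -274.5, 22.0]
tcp_rot: [[1.0, 0.001, -0.0], [0.001, -1.0, 0.0], [-0.0, -0.0, -1.0]]
force: [0.8, 0.2, 0.0]
finger_gap: 85.3
```

play_rows --pt "0 0 -1" --pt "0 0 -3" --pt "0 0 -6" --pt "0 0 -9" --pt "0 0 -12" --pt "0 0 -15" --pt "0 0 -17" --pt "0 0 -18" --roll '[0,0,0,0,0,0,0,0]' --grip '[1,1,1,1,1,1,1,1]'

```text
t: 11.65
tool_pos: [474.9, -275.5, 206.2]
tcp_rot: [[1.0, 0.001, 0.004], [0.001, -1.0, -0.003], [0.004, 0.003, -1.0]]
force: [0.5, -0.8, 0.4]
finger_gap: 85.4
```

```bash
python3 rel.py 513 236.5 120;python3 - <<'E'
from h import *
im,d=bot.grab_frame('side');cv2.imwrite('pics/s6.png',cv2.resize(im[60:260,280:480],None,fx=3,fy=3))
for r in bot.cut_out('cup','side')[:2]:
    P=cloud('side',d,r['mask']);print(r['confidence'],P.mean(0),np.percentile(P[:,2],[3,97]))
E
```

```text
t 11.65 p [ 474.9 -275.5  206.2] F [ 0.5 -0.8  0.4] gap 85.4 yaw 0.06 z [ 0.004 -0.003 -1.   ] j [-0.66  0.32 -0.19  1.06  0.    0.91]
dp cm [  3.83 -51.22   8.46]
0.72 [ 463.7250225  -267.45528916   55.25059067] [ 7.70686534 87.39002248]
```

View pics/s6.png

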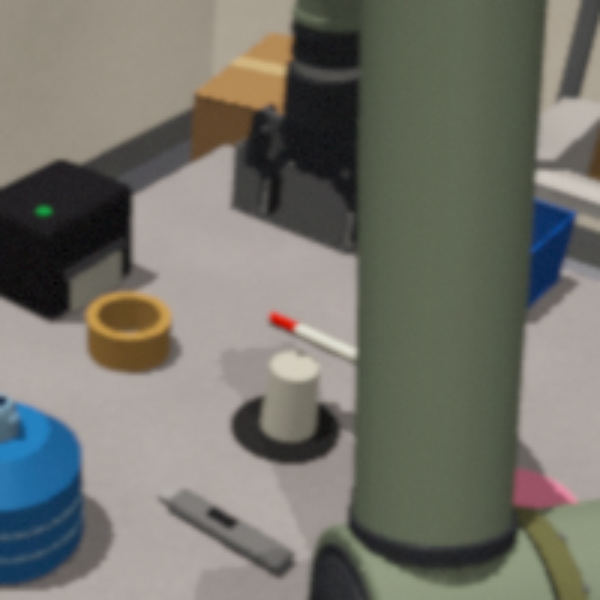

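Cup stands upright at the mat's middle. Go to the cap.

play_rows --pt "0 -2 0" --pt "0 -5.5 0" --pt "0 -9.5 0" --pt "0 -13.5 0" --pt "0 -17.5 0" --pt "0 -21.5 0" --pt "0 -25.5 0" --pt "0.5 -29.5 0" --roll '[0,0,0,0,0,0,0,0]' --grip '[1,1,1,1,1,1,1,1]'

```text
t: 12.42
tool_pos: [475.9, 22.5, 200.3]
tcp_rot: [[1.0, 0.001, -0.004], [0.001, -1.0, 0.0], [-0.004, -0.0, -1.0]]
force: [0.1, 0.6, -0.4]
finger_gap: 85.3
```

play_rows --pt "0.5 -4 0" --pt "1 -8 0" --pt "1.6 -12 0" --pt "2.3 -16 0" --pt "2.9 -19 0" --pt "3.3 -21 0" --pt "3.3 -21.4 2" --pt "3.3 -21.4 5" --roll '[0,0,0,0,0,0,0,0]' --grip '[1,1,1,1,1,1,1,1]'

```text
t: 13.08
tool_pos: [512.2, 237.0, 152.0]
tcp_rot: [[1.0, 0.004, 0.003], [0.004, -1.0, 0.001], [0.003, -0.001, -1.0]]
force: [-0.2, -0.2, -0.2]
finger_gap: 85.3
```

```bash
python3 rel.py 513 236.5 100;python3 - <<'E'
from h import *
for n in('top','side'):
    im,d=bot.grab_frame(n)
    cv2.imwrite(f'pics/{n}7.png',cv2.resize(im[120:320,180:430],None,fx=3,fy=3))
    for q in('cap','cup'):
        for r in bot.cut_out(q,n)[:1]:
            m=r['mask'];P=cloud(n,d,m);T=P[P[:,2]>np.percentile(P[:,2],97)-6]
            print(n,q,r['confidence'],T.mean(0).round(1),((T.min(0)+T.max(0))/2).round(1))
    r=bot.cut_out('jug',n)[0];P=cloud(n,d,r['mask']);T=P[P[:,2]>145];print('neck',len(T),T.mean(0),(T.min(0)+T.max(0))/2)
    T=P[(P[:,2]>126)&(P[:,2]<134)]
    print(contourfit(n,r['mask'],90),circ(T))
E
```

```text
t 13.08 p [512.2 237.  152. ] F [-0.2 -0.2 -0.2] gap 85.3 yaw 0.23 z [ 0.003  0.001 -1.   ] j [ 0.3   0.39 -0.24  0.95  0.    1.87]
dp cm [0.06 0.06 5.2 ]
top cap 0.63 [513.2 236.9  30.2] [513.2 236.8  32.9]
neck 130 [582.71535997  42.77481801 159.90483288] [584.32589848  42.2183627  157.34094749]
(array([579.79308433,  43.65809314]), np.float64(78.17815161399635)) (array([584.93690223,  43.09646578]), np.float64(37.467893827356704))
side cup 0.58 [ 469.5 -276.8   85.3] [ 469.1 -277.3   84.8]
neck 134 [574.61026957  50.30160156 162.81147053] [522.61542635 124.79353024 222.15599219]
(array([562.58000714,  54.86762623]), np.float64(102.36275245964653)) (array([581.78957345,  42.02411506]), np.float64(36.97832714781958))
```

View pics/side7.png

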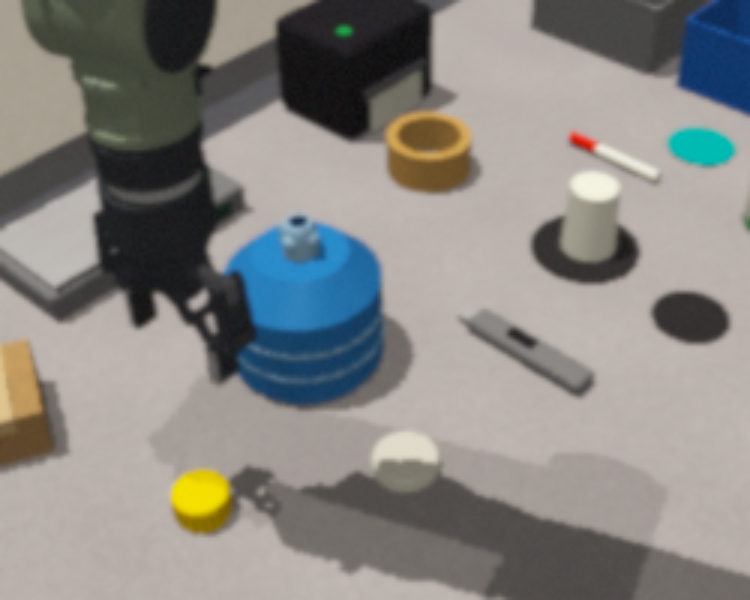

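View pics/top7.png

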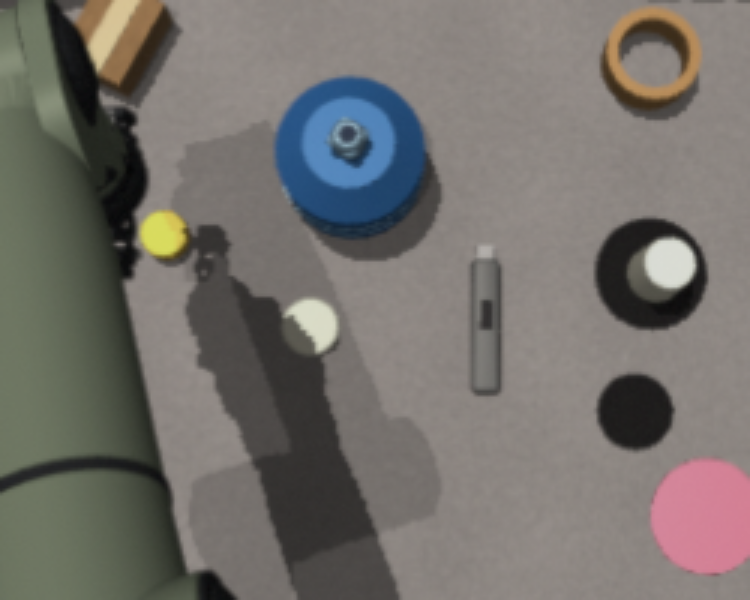

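play_rows --pt "0.1 0 2" --pt "0.1 0 5" --pt "0.1 0 8" --pt "0.1 0 10.5" --pt "0.1 0 12.5" --pt "0.1 0 13.7" --pt "0.1 0 14.2" --pt "0.1 0 14.2" --roll '[0,0,0,0,0,0,0,0]' --grip '[1,1,1,1,1,1,1,1]'

```text
t: 14.15
tool_pos: [512.0, 234.2, 9.8]
tcp_rot: [[1.0, 0.001, -0.001], [0.001, -1.0, -0.0], [-0.001, 0.0, -1.0]]
force: [-0.2, 0.0, -0.1]
finger_gap: 85.9
```

```bash
python3 rel.py 513 237 1;python3 - <<'E'
from h import *
im,d=bot.grab_frame('side')
cv2.imwrite('pics/s8.png',cv2.resize(im[200:320,180:340],None,fx=4,fy=4))
E
```

```text
t 14.15 p [512.  234.2   9.8] F [-0.2  0.  -0.1] gap 85.9 yaw 0.03 z [-0.001 -0.    -1.   ] j [ 0.3   0.55 -0.39  0.63  0.    1.87]
dp cm [ 0.1  -0.28  0.88]
```

View pics/s8.png

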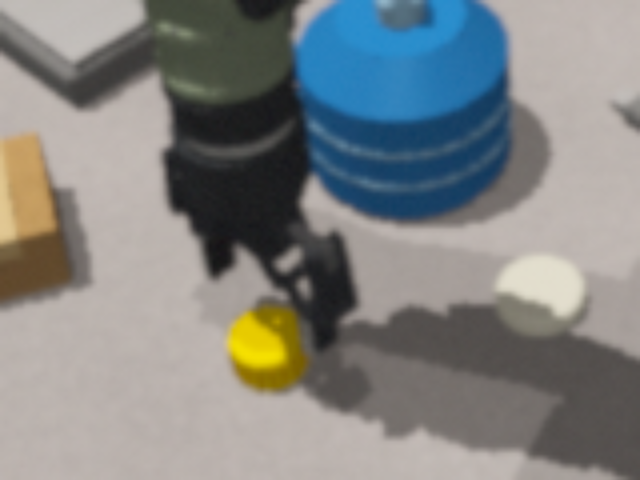

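play_rows --pt "0.1 -0.3 0" --pt "0.1 -0.3 0.4" --pt "0.1 -0.3 0.7" --pt "0.1 -0.3 0.9" --pt "0.1 -0.3 0.9" --pt "0.1 -0.3 0.9" --pt "0.1 -0.3 0.9" --pt "0.1 -0.3 0.9" --roll '[0,0,0,0,0,0,0,0]' --grip '[1,1,1,1,1,1,1,0.8]'

```text
t: 14.87
tool_pos: [513.1, 237.5, 1.2]
tcp_rot: [[1.0, 0.001, 0.0], [0.001, -1.0, 0.0], [0.0, -0.0, -1.0]]
force: [-0.2, 1.3, 0.2]
finger_gap: 75.0
```

play_rows --pt "0 0 0" --pt "0 0 0" --pt "0 0 0" --pt "0 0 0" --pt "0 0 0" --pt "0 0 0" --pt "0 0 0" --pt "0 0 0" --roll '[0,0,0,0,0,0,0,0]' --grip '[0.6,0.4,0.2,0,0,0,0,0]'

```text
t: 15.53
tool_pos: [513.0, 237.5, 1.1]
tcp_rot: [[1.0, 0.001, -0.0], [0.001, -1.0, -0.0], [-0.0, 0.0, -1.0]]
force: [0.2, -0.6, 0.3]
finger_gap: 0.2
```

```bash
python3 rel.py 583 43 1;python3 - <<'E'
from h import *
im,d=bot.grab_frame('side')
cv2.imwrite('pics/s9.png',cv2.resize(im[200:320,180:340],None,fx=4,fy=4))
E
```

```text
t 15.53 p [513.  237.5   1.1] F [ 0.2 -0.6  0.3] gap 0.2 yaw 0.06 z [-0. -0. -1.] j [ 0.3   0.56 -0.39  0.61 -0.    1.87]
dp cm [6.980e+00 1.946e+01 1.000e-02]
```

View pics/s9.png

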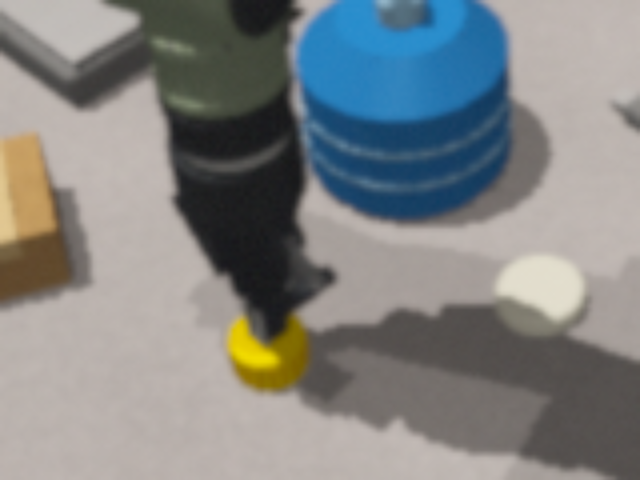

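```bash
python3 - <<'E'
from h import *
for n in('side','top'):
    im,d=bot.grab_frame(n)
    if n=='top': cv2.imwrite('pics/t9.png',cv2.resize(im[140:240,180:340],None,fx=5,fy=5))
    K,dd,R,t=cam(n)
    s=bot.observe()
    for z in(0,30):
        p=s['tool_pos'].copy();p[2]+=z
        print(n,'proj tcp+',z,cv2.projectPoints(p[None],cv2.Rodrigues(R)[0],t,K,dd)[0].ravel())
    if n=='side':
        for r,c in((270,248),(275,247),(280,246),(284,246),(286,247),(290,247),(282,240),(266,247),(262,250)):
            m=np.zeros(d.shape,bool);m[r-1:r+2,c-1:c+2]=1;print(r,c,im[r,c],np.median(cloud(n,d,m),0).round(0))
E
```

```text
side proj tcp+ 0 [247.31129445 291.01503839]
side proj tcp+ 30 [245.99645849 283.45604592]
270 248 [25 24 25] [499. 234.  85.]
275 247 [31 27 28] [494. 243.  86.]
280 246 [45 45 46] [504. 242.  58.]
284 246 [65 69 72] [504. 243.  41.]
286 247 [ 27 107 127] [505. 241.  29.]
290 247 [  0 209 231] [497. 248.  27.]
282 240 [  0 198 226] [530. 243.  29.]
266 247 [29 27 25] [483. 246. 126.]
262 250 [37 33 32] [473. 244. 145.]
top proj tcp+ 0 [235.81561258 198.95077819]
top proj tcp+ 30 [234.16337475 197.40000271]
```

View pics/t9.png

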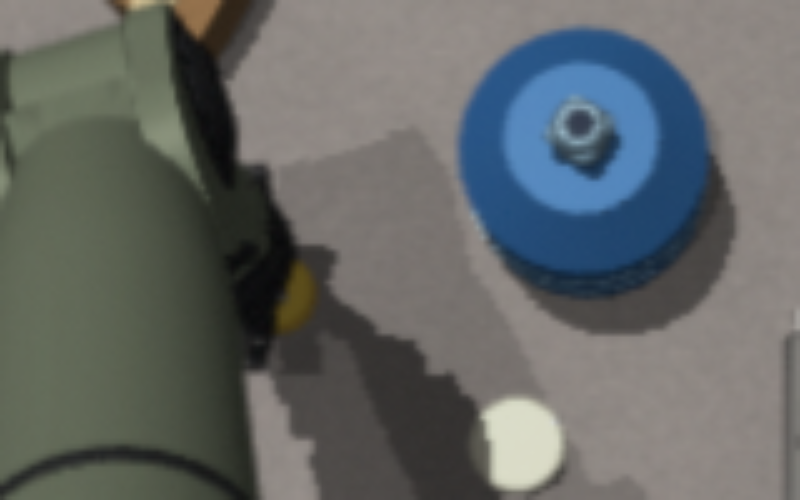

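Fingertips actually end about 28–30 mm above where the reading puts them (they closed just above the cap's top; depth at the tips agrees, as does the earlier shallow cup bite). Reopen, then go lower by that.

play_rows --pt "0 0 0" --pt "0 0 0" --pt "0 0 0" --pt "0 0 0" --pt "0 0 0" --pt "0 0 0" --pt "0 0 0" --pt "0 0 0" --roll '[0,0,0,0,0,0,0,0]' --grip '[0.4,0.8,1,1,1,1,1,1]'

```text
t: 16.35
tool_pos: [513.0, 237.5, 1.1]
tcp_rot: [[1.0, 0.001, -0.0], [0.001, -1.0, 0.0], [-0.0, -0.0, -1.0]]
force: [0.2, -0.8, 0.0]
finger_gap: 85.5
```

play_rows --pt "0 0 0.3" --pt "0 0 0.7" --pt "0 0 1.1" --pt "0 0 1.5" --pt "0 0 1.9" --pt "0 0 2.3" --pt "0 0 2.5" --pt "0 0 2.5" --roll '[0,0,0,0,0,0,0,0]' --grip '[1,1,1,1,1,1,1,1]'

```text
t: 17.02
tool_pos: [512.5, 237.4, -24.7]
tcp_rot: [[1.0, 0.001, -0.001], [0.001, -1.0, -0.0], [-0.001, 0.0, -1.0]]
force: [-0.4, 0.1, -0.1]
finger_gap: 85.3
```

```bash
python3 rel.py 583 43 1;python3 - <<'E'
from h import *
im,d=bot.grab_frame('side')
cv2.imwrite('pics/s10.png',cv2.resize(im[200:320,180:340],None,fx=4,fy=4))
E
```

```text
t 17.02 p [512.5 237.4 -24.7] F [-0.4  0.1 -0.1] gap 85.3 yaw 0.06 z [-0.001 -0.    -1.   ] j [ 0.3   0.6  -0.41  0.56  0.    1.87]
dp cm [ 7.03 19.44 -2.57]
```

View pics/s10.png

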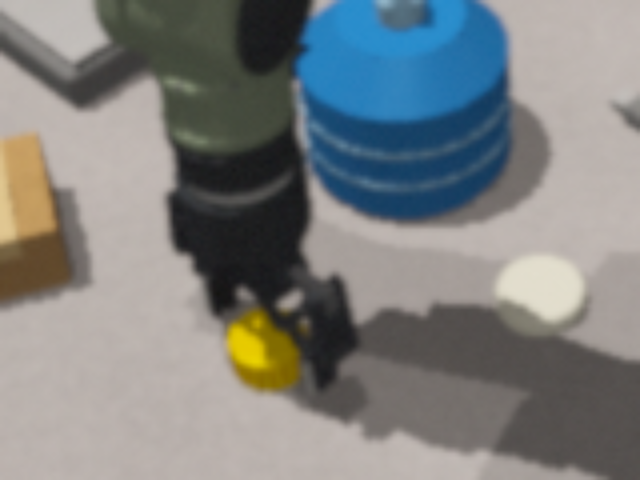

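play_rows --pt "0 0 0" --pt "0 0 0" --pt "0 0 0" --pt "0 0 0" --pt "0 0 0" --pt "0 0 0" --pt "0 0 0" --pt "0 0 0" --roll '[0,0,0,0,0,0,0,0]' --grip '[0.8,0.6,0.4,0.2,0,0,0,0]'

```text
t: 17.73
tool_pos: [513.4, 237.7, -23.2]
tcp_rot: [[1.0, 0.001, 0.001], [0.001, -1.0, 0.0], [0.001, -0.0, -1.0]]
force: [-1.4, 0.4, 5.2]
finger_gap: 46.6
```

```bash
python3 rel.py 583 43 1;python3 - <<'E'
from h import *
im,d=bot.grab_frame('side')
cv2.imwrite('pics/s11.png',cv2.resize(im[200:320,180:340],None,fx=4,fy=4))
E
```

```text
t 17.73 p [513.4 237.7 -23.2] F [-1.4  0.4  5.2] gap 46.6 yaw 0.06 z [ 0.001  0.    -1.   ] j [ 0.3   0.6  -0.41  0.56 -0.    1.87]
dp cm [ 6.94 19.47 -2.42]
```

View pics/s11.png

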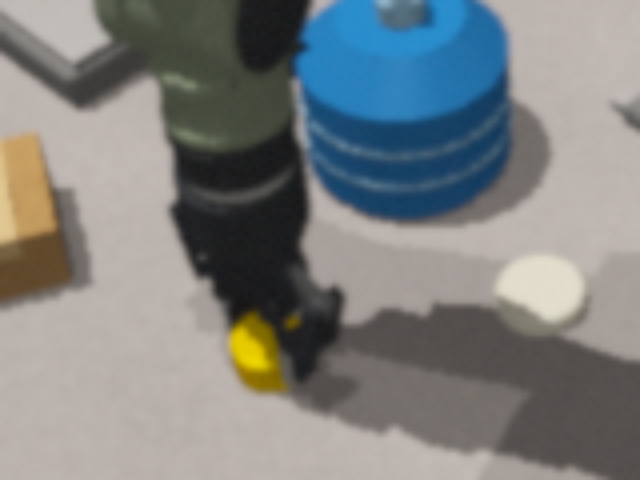

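play_rows --pt "0 0 -0.4" --pt "0 0 -1" --pt "0 0 -2" --pt "0 0 -4" --pt "0 0 -6" --pt "0 0 -8" --pt "0 0 -9" --pt "0 0 -10" --roll '[0,0,0,0,0,0,0,0]' --grip '[0,0,0,0,0,0,0,0]'

```text
t: 18.45
tool_pos: [513.7, 237.7, 77.8]
tcp_rot: [[1.0, 0.001, 0.002], [0.001, -1.0, 0.001], [0.002, -0.001, -1.0]]
force: [-0.1, -0.3, -0.1]
finger_gap: 46.7
```

```bash
python3 rel.py 583 43 190;python3 - <<'E'
from h import *
im,d=bot.grab_frame('side')
cv2.imwrite('pics/s12.png',cv2.resize(im[180:320,160:320],None,fx=4,fy=4))
for r in bot.cut_out('cap','side')[:2]:
    P=cloud('side',d,r['mask']);print(r['confidence'],r['bbox'],np.median(P,0),np.percentile(P,[3,97],axis=0))
E
```

```text
t 18.45 p [513.7 237.7  77.8] F [-0.1 -0.3 -0.1] gap 46.7 yaw 0.06 z [ 0.002  0.001 -1.   ] j [ 0.3   0.46 -0.32  0.78  0.    1.87]
dp cm [  6.93  19.48 -11.22]
0.59 [232.9, 251.8, 248.7, 272.7] [508.95158436 249.22272023 128.09245279] [[489.59654286 228.05931418 102.34818391]
 [534.97707227 260.10422195 131.64243038]]
0.29 [306.8, 265.8, 326.8, 282.4] [412.50255998  87.31075857  14.71478693] [[388.56460231  58.88855719   2.93815403]
 [440.8581058  112.35749145  17.47331876]]
```

View pics/s12.png

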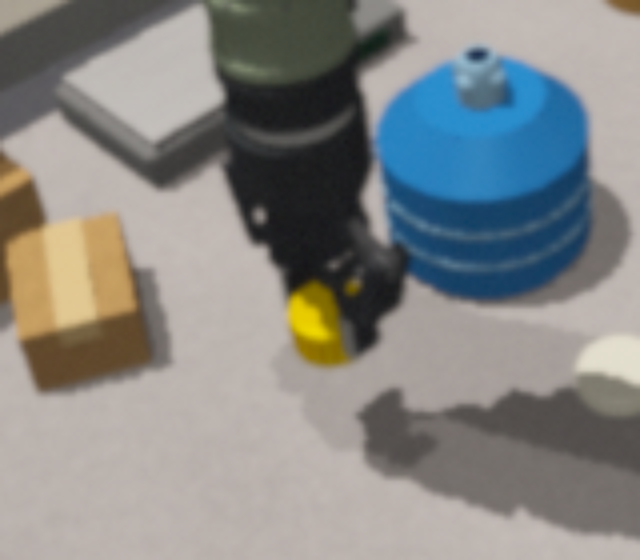

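Cap held level, rim ~23 mm above the TCP reading. Move above the neck.

play_rows --pt "0 0 -2" --pt "0 0 -5" --pt "0 0 -8" --pt "0.5 2 -9.5" --pt "1.5 5 -9.5" --pt "3 9 -9.5" --pt "4.5 13 -9.5" --pt "6 16 -9.5" --roll '[0,0,0,0,0,0,0,0]' --grip '[0,0,0,0,0,0,0,0]'

```text
t: 19.22
tool_pos: [572.7, 75.4, 170.0]
tcp_rot: [[1.0, 0.001, -0.002], [0.001, -1.0, -0.0], [-0.002, 0.0, -1.0]]
force: [0.6, 0.7, -1.7]
finger_gap: 46.6
```

play_rows --pt "0.6 2 0" --pt "1 3.5 0" --pt "1 3.5 0" --pt "1 3.5 0" --pt "1 3.5 0" --pt "1 3.5 0" --pt "1 3.5 0" --pt "1 3.5 0" --roll '[0,0,0,0,0,0,0,0]' --grip '[0,0,0,0,0,0,0,0]'

```text
t: 19.88
tool_pos: [583.0, 43.6, 171.1]
tcp_rot: [[1.0, 0.002, -0.0], [0.002, -1.0, 0.0], [-0.0, -0.0, -1.0]]
force: [0.7, 0.8, -0.1]
finger_gap: 46.3
```

```bash
python3 rel.py 583.5 43.5 150;python3 - <<'E'
from h import *
im,d=bot.grab_frame('side')
cv2.imwrite('pics/s13.png',cv2.resize(im[120:260,200:360],None,fx=4,fy=4))
for r in bot.cut_out('cap','side')[:1]:
    P=cloud('side',d,r['mask']);print(r['confidence'],r['bbox'],np.median(P,0),np.percentile(P,[3,97],axis=0))
    K,dd,R,t=cam('side')
    for X in((583.5,43,164),(583.5,43,185+28),(583.5,43,185)): print(cv2.projectPoints(np.array([X],float),cv2.Rodrigues(R)[0],t,K,dd)[0].ravel())
E
```

```text
t 19.88 p [583.   43.6 171.1] F [ 0.7  0.8 -0.1] gap 46.3 yaw 0.14 z [-0.  0. -1.] j [-0.05  0.41 -0.15  1.01  0.    1.52]
dp cm [0.05 0.01 2.11]
0.5 [269.9, 173.4, 283.6, 189.5] [577.91192965  55.96577958 221.54354381] [[559.16042257  29.97702001 197.84488889]
 [601.30820062  66.06484918 224.91846332]]
[278.53448111 194.71568464]
[277.41554435 179.90647017]
[278.06281683 188.47568484]
```

View pics/s13.png

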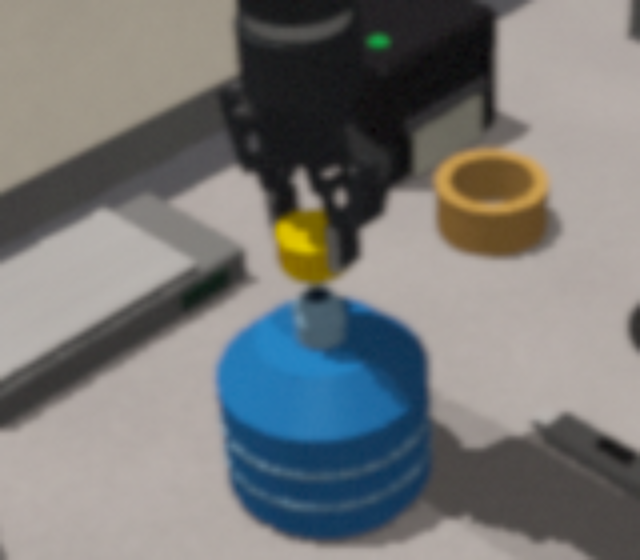

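Cap is in line with the neck (neck axis at column ~320, cap centre ~316 with expected parallax). Lower to just above the nubs.

play_rows --pt "0 0 0.6" --pt "0 0 1.3" --pt "0 0 2" --pt "0 0 2.5" --pt "0 0 3" --pt "0 0 3.4" --pt "0 0 3.6" --pt "0 0 3.6" --roll '[0,0,0,0,0,0,0,0]' --grip '[0,0,0,0,0,0,0,0]'

```text
t: 20.65
tool_pos: [583.9, 42.2, 134.9]
tcp_rot: [[1.0, 0.001, 0.001], [0.001, -1.0, -0.001], [0.001, 0.001, -1.0]]
force: [1.7, -0.1, 0.2]
finger_gap: 46.6
```

play_rows --pt "0 0 0.15" --pt "0 0 0.3" --pt "0 0 0.45" --pt "0 0 0.6" --pt "0 0 0.7" --pt "0 0 0.8" --pt "0 0 0.8" --pt "0 0 0.8" --roll '[0,0,0,0,0,0,0,0]' --grip '[0,0,0,0,0,0,0,0]'

```text
t: 21.32
tool_pos: [586.1, 41.9, 128.9]
tcp_rot: [[1.0, 0.001, 0.006], [0.001, -1.0, -0.001], [0.006, 0.001, -1.0]]
force: [4.9, -3.2, 6.6]
finger_gap: 46.7
```

Lateral reaction pushes the tool +x, −y; follow it and continue pressing.

play_rows --pt "0.1 0.05 0" --pt "0.2 0.1 0" --pt "0.3 0.15 0" --pt "0.3 0.15 0.1" --pt "0.3 0.15 0.2" --pt "0.3 0.15 0.3" --pt "0.3 0.15 0.3" --pt "0.3 0.15 0.3" --roll '[0,0,0,0,0,0,0,0]' --grip '[0,0,0,0,0,0,0,0]'

```text
t: 21.98
tool_pos: [586.6, 41.2, 124.5]
tcp_rot: [[1.0, 0.001, 0.001], [0.001, -1.0, 0.0], [0.001, -0.0, -1.0]]
force: [2.0, -1.2, 2.2]
finger_gap: 46.5
```

```bash
python3 rel.py;python3 - <<'E'
from h import *
im,d=bot.grab_frame('side')
cv2.imwrite('pics/s14.png',cv2.resize(im[120:260,200:360],None,fx=4,fy=4))
E
```

```text
t 21.98 p [586.6  41.2 124.5] F [ 2.  -1.2  2.2] gap 46.5 yaw 0.06 z [ 0.001  0.    -1.   ] j [-0.06  0.45 -0.21  0.91  0.    1.51]
```

View pics/s14.png

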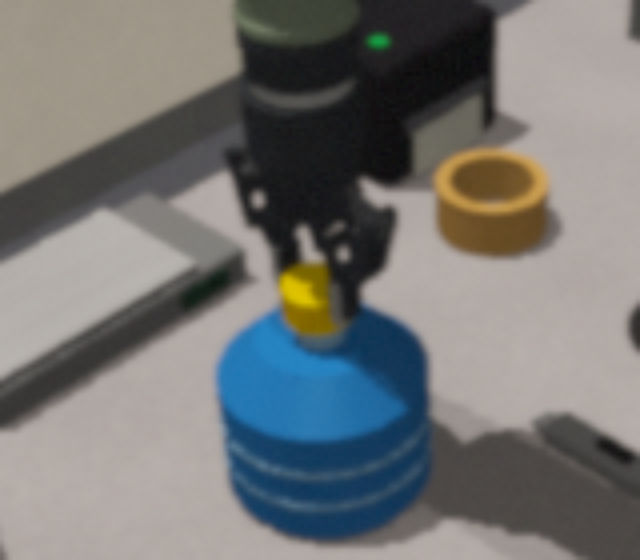

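Force peaked and fell to 2.2 N at ~8 mm above home: clicked. Keep pressing down.

play_rows --pt "0.1 0.05 0.15" --pt "0.1 0.05 0.3" --pt "0.1 0.05 0.45" --pt "0.1 0.05 0.6" --pt "0.1 0.05 0.75" --pt "0.1 0.05 0.85" --pt "0.1 0.05 0.9" --pt "0.1 0.05 0.9" --roll '[0,0,0,0,0,0,0,0]' --grip '[0,0,0,0,0,0,0,0]'

```text
t: 22.7
tool_pos: [586.5, 40.8, 116.8]
tcp_rot: [[1.0, 0.001, -0.0], [0.001, -1.0, 0.0], [-0.0, -0.0, -1.0]]
force: [-5.6, 0.4, 13.5]
finger_gap: 46.2
```

Solid stop exactly at the predicted height (116.8). Ease the sideways load and press a bit more.

play_rows --pt "-0.05 0 0.05" --pt "-0.1 0 0.1" --pt "-0.1 0 0.1" --pt "-0.1 0 0.1" --pt "-0.1 0 0.1" --pt "-0.1 0 0.1" --pt "-0.1 0 0.1" --pt "-0.1 0 0.1" --roll '[0,0,0,0,0,0,0,0]' --grip '[0,0,0,0,0,0,0,0]'

```text
t: 23.37
tool_pos: [586.6, 40.8, 116.8]
tcp_rot: [[1.0, 0.001, 0.002], [0.001, -1.0, 0.0], [0.002, -0.0, -1.0]]
force: [-4.3, -0.2, 17.9]
finger_gap: 46.5
```

```bash
python3 rel.py;python3 - <<'E'
from h import *
im,d=bot.grab_frame('side')
cv2.imwrite('pics/s15.png',cv2.resize(im[120:260,200:400],None,fx=4,fy=4))
r=bot.cut_out('cap','side')[0];P=cloud('side',d,r['mask']);print(np.percentile(P,[3,97],axis=0))
r=bot.cut_out('cup','side')[0];P=cloud('side',d,r['mask']);print('cup',r['confidence'],P.mean(0),np.percentile(P,[3,97],axis=0))
E
python3 rel.py
```

```text
t 23.37 p [586.6  40.8 116.8] F [-4.3 -0.2 17.9] gap 46.5 yaw 0.07 z [ 0.002  0.    -1.   ] j [-0.06  0.46 -0.22  0.89  0.    1.51]
[[563.6419138   28.20991009 144.66513232]
 [602.75100136  63.1728429  170.58663662]]
cup 0.98 [ 462.79151824 -266.31276191   55.79246091] [[ 443.02679194 -297.15473788    9.47270944]
 [ 490.49574976 -250.84529151   87.46865353]]
t 23.52 p [586.6  40.8 116.8] F [-4.7 -1.  17.5] gap 46.4 yaw 0.07 z [ 0.002  0.    -1.   ] j [-0.06  0.46 -0.22  0.89  0.    1.51]
```

View pics/s15.png

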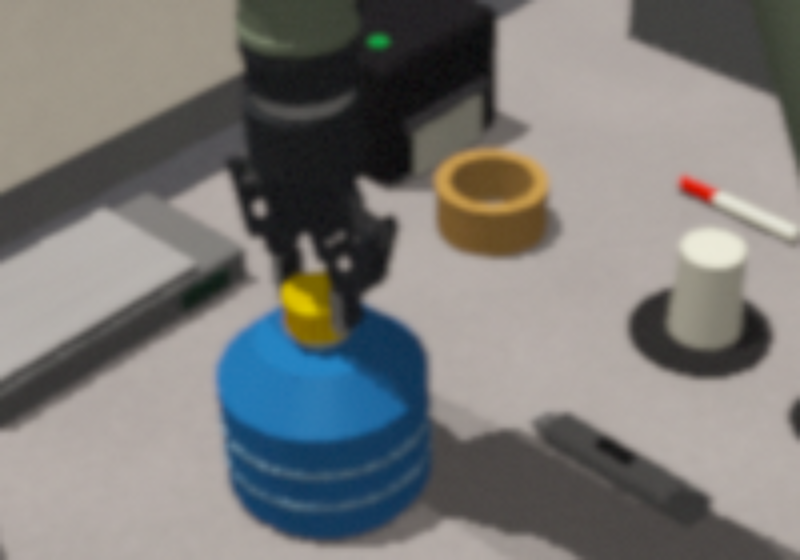

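Cap sits low on the neck (top at ~170 mm, home is 168), stop is solid, pressing 17.5 N; cup stands on the mat. Hand in.

```bash
python3 -c "
from rig import bot
print(bot.finish_job())"; python3 rel.py
```

```text
the job is handed in; nothing more can be done
None
the job is handed in; nothing more can be done
```

The cup is upside down on the large black mat and released. The yellow cap is clicked onto the neck, and the gripper was still holding and pressing it when I handed the job in at about 23.5 s. No verdict was reported.

**Last checks**
- **Cap height:** It stopped solidly at a TCP reading of 116.8 mm, the height I had predicted for fully home. Pressing harder did not move it. The camera put its top at about 170 mm, against 168 mm for home.
- **Click:** The force was 6.6 N, then fell to 2.2 N about 8 mm above home, then rose at the stop.
- **Final push:** About 17.5 N downward, with the grip at 46.4 mm and steady. About 4.5 N of sideways load remained that I did not remove.
- **Cup:** Upright on the mat. In the cup's last depth check with its top in view, it was within a few mm of the mat's centre.
- **Bystanders:** The ones in view looked unmoved in the pictures. I did not measure them.

**What went wrong or disagreed**
- **Fingertip height:** The fingertips are about 28 mm higher than the TCP reading says. Because of this, the first cup grip only caught the top edge and the first cap grip closed above the cap. I redid both lower without moving anything.
- **Neck position:** By force it was about 3 mm in x and 2 mm in y from the camera estimate. I corrected this while pressing.

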